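# Sort the mixed-up microscope objectives back onto their colour-coded rests

### The job

The measuring microscope's objectives have been mixed up, most of them standing in the wrong place: stand each one upright in the middle of the rest of its own colour, using the white parking pad (where one is standing now) to swap them round, and leave the white pad empty. They are delicate: set them down rather than drop them, tip none over, and leave the brass ring gauge where it lies.

Things in the scene. Friction and masses are not known exactly. Their poses are not given: they have to be found in the camera images.
- red_objective: Microscope objective standing upright, lens up: aluminium barrel of 40 mm diameter and 36 mm height (the part to grip), with a red band near its top, then a red cone (36 to 48 mm up, narrowing to 28 mm diameter), then a steel nose with the lens, 62 mm high in all. 0.14 to 0.28 kg. Loose, round about its z axis. Origin: centre of its underside; z points up.
- yellow_objective: Microscope objective standing upright, lens up: aluminium barrel of 40 mm diameter and 36 mm height (the part to grip), with a yellow band near its top, then a yellow cone (36 to 48 mm up, narrowing to 28 mm diameter), then a steel nose with the lens, 62 mm high in all. 0.14 to 0.28 kg. Loose, round about its z axis. Origin: centre of its underside; z points up.
- blue_objective: Microscope objective standing upright, lens up: aluminium barrel of 40 mm diameter and 36 mm height (the part to grip), with a blue band near its top, then a blue cone (36 to 48 mm up, narrowing to 28 mm diameter), then a steel nose with the lens, 62 mm high in all. 0.14 to 0.28 kg. Loose, round about its z axis. Origin: centre of its underside; z points up.
- green_objective: Microscope objective standing upright, lens up: aluminium barrel of 40 mm diameter and 36 mm height (the part to grip), with a green band near its top, then a green cone (36 to 48 mm up, narrowing to 28 mm diameter), then a steel nose with the lens, 62 mm high in all. 0.14 to 0.28 kg. Loose, round about its z axis. Origin: centre of its underside; z points up.
- red_rest: Rest for the red objective: red square plate fixed to the bench, 84 x 84 mm, 10 mm thick, flat on top, with a black rubber disc of 54 mm diameter in its middle on which one objective stands. Origin: centre of its underside, on the bench (z = 0); its top is 10 mm above; x and y along its edges, z up.
- yellow_rest: Rest for the yellow objective: yellow square plate fixed to the bench, 84 x 84 mm, 10 mm thick, flat on top, with a black rubber disc of 54 mm diameter in its middle on which one objective stands. Origin: centre of its underside, on the bench (z = 0); its top is 10 mm above; x and y along its edges, z up.
- blue_rest: Rest for the blue objective: blue square plate fixed to the bench, 84 x 84 mm, 10 mm thick, flat on top, with a black rubber disc of 54 mm diameter in its middle on which one objective stands. Origin: centre of its underside, on the bench (z = 0); its top is 10 mm above; x and y along its edges, z up.
- green_rest: Rest for the green objective: green square plate fixed to the bench, 84 x 84 mm, 10 mm thick, flat on top, with a black rubber disc of 54 mm diameter in its middle on which one objective stands. Origin: centre of its underside, on the bench (z = 0); its top is 10 mm above; x and y along its edges, z up.
- parking_pad: Free place to park an objective on the way: white square plate fixed to the bench, 84 x 84 mm, 10 mm thick, flat on top, with a black rubber disc of 54 mm diameter in its middle on which one objective stands. Origin: centre of its underside, on the bench (z = 0); its top is 10 mm above; x and y along its edges, z up.
- ring_gauge: Brass ring gauge lying flat on the bench, loose, 50 mm outer and 28 mm inner diameter, 18 mm high; to be left where it is. Origin: centre of its underside; z up.
Mind the look-alikes: they are no part of the job. There is more than one size of the red_rest; the job needs the smallest.

How it is judged:
By the outcome, as a careful person would: the job done as asked, in the order asked, and still so for the second after the job is handed in, with the robot touching nothing.
It also fails if it takes over 120 s, if anything falls off the work surface, if the arm or the gripper's body presses on something with over 40 N, if the wrist force passes 120 N, or if a joint passes its speed limit or range.

### The arm

A 7-joint arm with a two-finger parallel gripper is mounted at the origin on the work surface. World frame = base frame: x ahead of the robot, y to its left, z up, the work surface at z = 0. Lengths are in m, angles in rad, forces in N, time in s.
With the tool pointing down it reaches from about 0.35 to 0.9 m from the base axis. Payload 8.1 kg.
Tool frame: the origin (TCP) lies between the finger pads; the fingertips stand 22 mm ahead of it and the grasp point (between the pads) lies 3 mm ahead of it (env.tcp_to_tips is the distance from the TCP to the fingertips, in m); z points along the fingers, y is the line along which they close (so a half turn about z gives the same grasp; the last joint's range is limited). The gripper opens to 92 mm and grips with 3 to 60 N. Pads are 19 mm wide; open, the fingers measure 130 mm over their backs; the gripper's body (75 mm by 190 mm) begins 47 mm behind the grasp point.
Start: joints at [-0.103, 0.434, 0.025, 1.573, -0.012, 1.134, -0.075], TCP at [0.625, -0, 0.249] pointing down, gripper open.
Joint ranges: [-2.62, 2.62], [-0.44, 2.09], [-1.27, 1.32], [0.08, 2.57], [-1.32, 4.46], [0.12, 2], [-2.74, 2.74]. Speed limits (rad/s): [2.22, 2.22, 3.01, 3.01, 3.14, 3.14, 3.14].

### API

Orientations are given as a rotation vector (axis times angle).
In Python, from rig import status, optics, job, env gives the robot as it stands. The module is installed in compiled form; this text tells all that it offers.
- The arm moves only by the tool send_rows, never from a script. Its argument "moves" is one flat list of numbers, 5 for each row, row after row: the shift along the world's x, y, z in mm, then the turn about the world's z in rad, then the finger opening in mm, from 0 to 91.8. A call has exactly 5 rows; each row shifts and turns the commanded pose from where the row before left it; what a row does not reach is not made up. A row lasts 1/10 s, in which the tool goes at most 50 mm and 8.59 degrees, less where a joint would pass 70% of its speed; a pose out of reach is approached as far as the arm can. A call with a gripper value outside its range is refused whole. The fingers move at their own pace and stop on an object; "newtons" is the grip in N (left out, the last holds). Time passes only in rows, so rows that do not move let the fingers close, or fill a call up. It gives the time, the measured TCP pose, the force, the opening and the grip force at its end, in the units of the state.
- status.state(): the state, without advancing time (a new reading comes with each control period).
- optics.read_camera(name): name is "scene" or "side" or "wrist"; returns a dict with "color" (420x560x3 uint8, red, green, blue), "z_map" (420x560 float32, m along the optical axis (not along the pixel's ray), 0 where there is no reading), "K" (3x3 intrinsics, pixels), "rvec" (rotation vector, rad) and "tvec" (3), from world to camera coordinates, as OpenCV has them. Camera axes: x right, y down, z forward; pixel columns grow to the right and rows downward; lengths in m; the calibration is good to about 2 mm. A picture is of the moment at which its call begins.
- job.sign_off(): hands the job in; it is judged then, once.
Trained networks look in a picture, given as the dict that the camera call returned (one of the last four; its "shot" number tells which), for a name from the list of things; names that differ only in an ending like _2 or _b are one class to them, and where a whole thing is asked for, a point or a joint stands for the part that bears it (a point fixed in the world has none). Each returns a list of dicts, best first, with "confidence" (0 to 1); they miss things now and then, are a little off and sometimes report something else, mostly with a low value. They report only what shows in the picture. A call takes as long as a camera call. They do not tell look-alikes from the thing itself.
- optics.look_for(picture, name): "pixel" ([column, row] in pixels, amid what is visible of it).
- optics.landmark_of(picture, name): "pixel" ([column, row] in pixels: a listed point, or the origin of a listed thing).
The state is a dict: "clock": time; "qpos": joint angles; "dq": joint speeds; "joint_torque": joint torques, N m; "tool_pos": TCP position; "tool_rot": TCP orientation; "force": force on the tool from outside, world axes, zero at the start; "wrist_torque": the same for the moment, N m; "gripper_width": opening from 0.0 (shut) to 1.0 (fully open); "grasp_force": force on a finger pad.
Only numpy, scipy, OpenCV 4.12 (cv2) and the standard library are available. Lean on these libraries where they do the work, as an engineer would, in place of code of your own. Each camera call takes 0.05 s, during which the arm holds its last target. There are 200 camera calls.

## Working session

There is one attempt and no reset: what is moved stays moved. The work goes in short steps, Python scripts to look and compute and a tool call to move; the robot and the scene stay as the last step left them, time stands still between calls to the robot, and variables do not carry over. Pictures are saved under pics/ and viewed, at most 14 in all, crops included, and the job is handed in when it is done.

Besides the shell and the picture viewer there is one more tool, called after "Emit:" as name(argument=value, ...) on one line, values as JSON. send_rows: Moves the arm, as the interface text tells. Its arguments: {"type":"object","properties":{"moves":{"type":"array","items":{"type":"number"}},"newtons":{"type":"number"}},"required":["moves"]}

```bash
mkdir -p pics; cat > h.py <<'E'
import numpy as np, cv2
from rig import status, optics, job, env
def cam(n):
    p=optics.read_camera(n); return p
def save(p,f): cv2.imwrite('pics/'+f,p['color'][:,:,::-1])
def RT(p): return cv2.Rodrigues(np.array(p['rvec'],float))[0],np.array(p['tvec'],float).ravel()
def ray(p,px,z):
    """world point where pixel ray meets plane z"""
    R,t=RT(p); d=R.T@np.linalg.inv(p['K'])@[px[0],px[1],1]; c=-R.T@t
    return c+d*(z-c[2])/d[2]
def cloud(p):
    R,t=RT(p); z=p['z_map']; v,u=np.indices(z.shape)
    P=np.stack([u*z,v*z,z],-1)@np.linalg.inv(p['K']).T
    W=(P-t)@R; W[z<=0]=np.nan; return W
def proj(p,w):
    return cv2.projectPoints(np.array(w,float).reshape(-1,3),np.array(p['rvec'],float),np.array(p['tvec'],float),np.array(p['K'],float),None)[0].reshape(-1,2)
E
python3 - <<'E'
from h import *
s=status.state(); print({k:np.round(v,3) for k,v in s.items()})
names=[c+'_'+k for k in('objective','rest') for c in('red','yellow','blue','green')]+['parking_pad','ring_gauge']
for n in('scene','side'):
    p=cam(n); save(p,n+'0.png'); W=cloud(p)
    for m in names:
        for r in optics.look_for(p,m):
            u,v=np.round(r['pixel']).astype(int)
            print(n,m,u,v,round(r['confidence'],2),np.round(W[v,u],3))
E
```

```text
{'clock': np.float64(0.0), 'qpos': array([-0.103,  0.435,  0.025,  1.574, -0.012,  1.134, -0.075]), 'dq': array([-0.   ,  0.001, -0.   , -0.   ,  0.001, -0.   ,  0.   ]), 'joint_torque': array([ 0.0000e+00, -6.6785e+01,  9.8500e-01, -3.1446e+01, -6.1000e-02,
        4.3000e-02,  0.0000e+00]), 'tool_pos': array([ 0.624, -0.   ,  0.248]), 'tool_rot': array([-2.221e+00, -2.221e+00,  2.000e-03]), 'force': array([-0.021, -0.986,  0.457]), 'wrist_torque': array([-0.006,  0.013, -0.005]), 'grasp_force': np.float64(0.0), 'gripper_width': np.float64(1.002)}
scene red_objective 251 262 0.59 [ 0.63  -0.162  0.048]
scene yellow_objective 362 212 0.85 [0.615 0.134 0.046]
scene blue_objective 270 201 0.94 [ 0.47  -0.017  0.046]
scene green_objective 165 239 0.87 [ 0.467 -0.273  0.041]
scene red_rest 112 208 0.79 [ 0.262 -0.321  0.015]
scene red_rest 268 214 0.78 [ 0.469 -0.021  0.01 ]
scene red_rest 314 154 0.6 [0.305 0.232 0.015]
scene yellow_rest 253 275 0.78 [ 0.631 -0.159  0.013]
scene yellow_rest 364 210 0.22 [0.616 0.138 0.051]
scene blue_rest 364 224 0.97 [0.622 0.138 0.016]
scene blue_rest
[... 211 characters left out ...]
329 274 0.6 [ 0.713 -0.032  0.018]
side red_objective 247 166 0.8 [ 0.61  -0.133  0.048]
side yellow_objective 205 250 0.85 [0.603 0.167 0.059]
side blue_objective 294 215 0.69 [0.445 0.014 0.051]
side green_objective 317 151 0.79 [ 0.442 -0.247  0.045]
side red_rest 297 225 0.92 [0.439 0.008 0.011]
side red_rest 361 336 0.79 [0.258 0.254 0.015]
side red_rest 382 155 0.76 [ 0.265 -0.309  0.017]
side yellow_rest 245 177 0.9 [ 0.617 -0.128  0.012]
side blue_rest 214 267 0.62 [0.587 0.173 0.012]
side green_rest 263 326 0.91 [0.442 0.28  0.012]
side green_rest 292 215 0.17 [0.45  0.013 0.049]
side parking_pad 313 162 0.63 [ 0.45  -0.237  0.012]
side ring_gauge 199 202 0.72 [ 0.706 -0.017  0.001]
```

View pics/scene0.png

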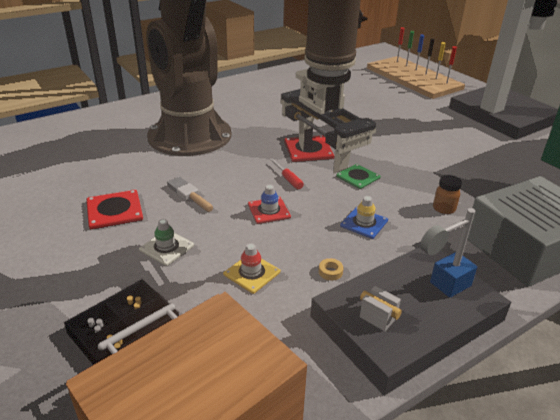

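View pics/side0.png

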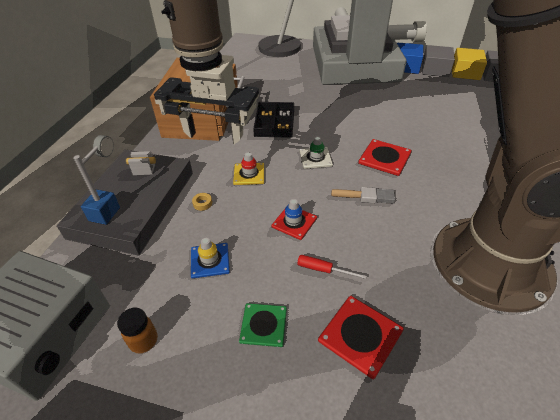

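The scene view shows green on the white pad (165,245), blue on the small red plate (268,208), yellow on the blue plate (365,220), red on the yellow plate (252,268), and the green rest empty (358,175). Candidates for the red rest are (112,208), (268,213) and (310,150). The last and the first look larger, so I'll measure all three.

```bash
cat > m.py <<'E'
from h import *
from scipy.optimize import least_squares
C=[cam('scene'),cam('side')]
Ws=[cloud(p) for p in C]
hs=[cv2.cvtColor(p['color'],cv2.COLOR_RGB2HSV) for p in C]
def near(i,xy,r,z0,z1):
    W=Ws[i]; return (np.hypot(W[...,0]-xy[0],W[...,1]-xy[1])<r)&(W[...,2]>z0)&(W[...,2]<z1)
for n,xy in dict(red=(.455,-.005),bigA=(.262,-.315),bigB=(.28,.243),yellow=(.62,-.145),blue=(.605,.155),green=(.443,.276),white=(.455,-.255)).items():
    P=[]
    for i in(0,1):
        m=near(i,xy,.085,.006,.03)&((hs[i][...,1]>150)if n!='white' else (hs[i][...,2]>130)&(hs[i][...,1]<70))
        Q=Ws[i][m]; P.append(Q)
        if len(Q): (c,s,a)=cv2.minAreaRect(Q[:,:2].astype(np.float32)*1000);print(n,i,len(Q),np.round(c,1),np.round(s,1),round(a,1),'z',np.round(np.median(Q[:,2])*1000,1))
for n,xy in dict(blue=(.455,0),red=(.62,-.147),yellow=(.609,.15),green=(.455,-.26)).items():
    Q=[Ws[i][near(i,xy,.04,.022,.09)] for i in(0,1)]
    for i in (0,1):
        q=Q[i]; b=q[(q[:,2]>.02)&(q[:,2]<.04)]
        f=least_squares(lambda c:np.hypot(b[:,0]-c[0],b[:,1]-c[1])-.02,xy,loss='soft_l1',f_scale=.002).x
        t=q[q[:,2]>np.percentile(q[:,2],97)-.003]
        print(n,i,len(b),np.round(f*1000,1),'top',np.round(t.mean(0)*1000,1),np.round(q[:,2].max()*1000,1))
E
python3 m.py
```

```text
red 0 329 [453.3  -9.1] [81.9 84.3] 73.5 z 9.5
red 1 511 [449.9  -5.3] [84.3 84.2] 73.8 z 11.0
bigA 0 1086 [ 259.6 -316.9] [118.7 121.6] 76.5 z 13.6
bigA 1 811 [ 256.1 -313.2] [125.  118.7] 76.2 z 15.6
bigB 0 529 [264.5 243.2] [117.6 118.6] 67.5 z 13.6
bigB 1 2438 [258.9 247.6] [120.1 119.8] 67.5 z 15.4
yellow 0 254 [ 616.2 -153.7] [83.  83.4] 16.1 z 9.0
yellow 1 370 [ 614.3 -148.5] [82.1 84.3] 17.0 z 11.2
blue 0 149 [608.3 152.2] [80.6 78.6] 24.3 z 9.1
blue 1 647 [605.6 154.2] [82.5 85.1] 22.9 z 10.8
green 1 1027 [443.9 273.5] [82.5 83.9] 9.4 z 11.0
white 0 440 [ 449.3 -267.5] [87.3 84.6] 20.4 z 9.4
white 1 273 [ 448.8 -263.7] [82.9 84. ] 20.3 z 11.4
blue 0 106 [452.4  -7.9] top [453.9  -9.1  71.8] 74.6
blue 1 81 [452.4  -7.4] top [451.9  -5.1  73.4] 75.2
red 0 130 [ 612.  -153.5] top [ 613.5 -154.2   71.4] 74.1
red 1 74 [ 612.4 -152.8] top [ 611.7 -150.8   73.5] 76.0
yellow 0 113 [606.3 152.9] top [608.3 151.5  71.6] 74.8
yellow 1 93 [606.4 153.6] top [604.9 155.   73.7] 75.8
green 0 124 [ 446.7 -267.5] top [ 449.5 -267.5   71.9] 74.2
green 1 67 [ 447.3 -266.9] top [ 447.1 -264.9   73.3] 76.0
```

The small red rest is the 84 mm plate at (452,-7). The other two are 120 mm look-alikes. I'll check clutter and start moving toward green, which is also where I'll take the close check.

```bash
python3 - <<'E'
from h import *
C=[cam('scene'),cam('side')]
W=np.concatenate([cloud(p).reshape(-1,3) for p in C]); W=W[~np.isnan(W[:,0])]
S=dict(red=(.452,-.007),yellow=(.615,-.151),blue=(.607,.153),green=(.4455,.2715),white=(.449,-.266))
for n,c in S.items():
    d=np.hypot(W[:,0]-c[0],W[:,1]-c[1]); 
    for z in(.03,.075):
        q=W[(d>.045)&(d<.16)&(W[:,2]>z)&(W[:,2]<.2)]
        print(n,z,len(q),np.round(q.min(0),3) if len(q) else '',np.round(q.max(0),3)if len(q) else '')
E
```

```text
red 0.03 0  
red 0.075 0  
yellow 0.03 15 [ 0.767 -0.121  0.032] [ 0.772 -0.108  0.05 ]
yellow 0.075 0  
blue 0.03 0  
blue 0.075 0  
green 0.03 0  
green 0.075 0  
white 0.03 42 [ 0.541 -0.39   0.03 ] [ 0.586 -0.342  0.036]
white 0.075 0
```

Emit:
send_rows(moves=[-18, -27, -8, 0, 91.8, -18, -27, -8, 0, 91.8, -18, -27, -8, 0, 91.8, -18, -27, -8, 0, 91.8, -18, -27, -8, 0, 91.8], newtons=25)

```text
clock: 1.8
tool_pos: [0.5343, -0.136, 0.2086]
tool_rot: [2.221, 2.221, 0.0]
force: [0.3, 0.2, 0.8]
gripper_width: 1.003
grasp_force: 0.0
```

Emit:
send_rows(moves=[-18, -27, -8, 0, 91.8, -18, -27, -8, 0, 91.8, -18, -27, -8, 0, 91.8, -18, -27, -8, 0, 91.8, -15, -24, 0, 0, 91.8])

```text
clock: 2.3
tool_pos: [0.4463, -0.2681, 0.1759]
tool_rot: [-2.221, -2.22, 0.001]
force: [-0.1, -0.1, 0.9]
gripper_width: 0.999
grasp_force: 0.0
```

```bash
python3 - <<'E'
from h import *
p=cam('wrist'); save(p,'w1.png'); W=cloud(p)
s=status.state(); print(np.round(s['tool_pos'],4)); R,t=RT(p); print('cam',np.round(-R.T@t,3))
for m in('green_objective','parking_pad'):
  for r in optics.landmark_of(p,m): print(m,np.round(r['pixel']),round(r['confidence'],2),np.round(ray(p,r['pixel'],.01),4))
q=W[(np.hypot(W[...,0]-.447,W[...,1]+.267)<.035)&(W[...,2]>.022)]
t=q[q[:,2]>q[:,2].max()-.006]; print('top',np.round(t.mean(0),4),q[:,2].max(),np.ptp(t[:,:2],0))
hs=cv2.cvtColor(p['color'],cv2.COLOR_RGB2HSV)
m=(np.hypot(W[...,0]-.449,W[...,1]+.266)<.075)&(W[...,2]>.005)&(W[...,2]<.02)&(hs[...,2]>130)&(hs[...,1]<70)
Q=W[m];print(cv2.minAreaRect(Q[:,:2].astype(np.float32)*1000),np.median(Q[:,2]))
E
```

```text
[ 0.4437 -0.2729  0.1765]
cam [ 0.448 -0.188  0.312]
green_objective [288. 195.] 0.73 [ 0.4523 -0.2663  0.01  ]
parking_pad [286. 191.] 0.94 [ 0.4501 -0.2622  0.01  ]
top [ 0.4473 -0.2433  0.2644] 0.2681053978183956 [0.05619426 0.00765858]
((449.1793518066406, -267.6439514160156), (81.54606628417969, 83.28633117675781), 21.170324325561523) 0.010172171449161055
```

View pics/w1.png

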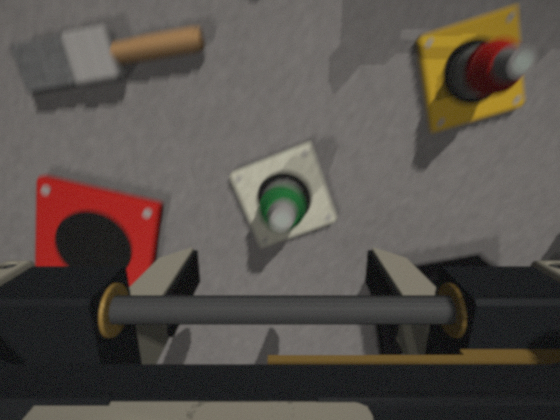

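The wrist view shows the green objective at (284,205) on the white pad, between the fingers with clear space around. I'm descending.

Emit:
send_rows(moves=[0, 0, 0, 0, 91.8, 0, 0, -20, 0, 91.8, 0, 0, -25, 0, 91.8, 0, 0, -25, 0, 91.8, 0, 0, 0, 0, 91.8])

```text
clock: 2.95
tool_pos: [0.4472, -0.2648, 0.1043]
tool_rot: [-2.216, -2.221, 0.002]
force: [-0.5, 0.5, 0.1]
gripper_width: 0.996
grasp_force: 0.0
```

Emit:
send_rows(moves=[0, 0, -20, 0, 91.8, 0, 0, -20, 0, 91.8, 0, 0, -20, 0, 91.8, 0, 0, -8, 0, 91.8, 0, 0, 0, 0, 91.8])

```text
clock: 3.45
tool_pos: [0.4483, -0.2664, 0.0387]
tool_rot: [-2.22, -2.222, 0.0]
force: [0.2, 0.7, 1.2]
gripper_width: 0.999
grasp_force: 0.0
```

Emit:
send_rows(moves=[0, 0, 0, 0, 91.8, 0, 0, 0, 0, 91.8, 0, 0, 0, 0, 91.8, 0, 0, 0, 0, 91.8, 0, 0, 0, 0, 91.8])

```text
clock: 3.95
tool_pos: [0.4481, -0.2671, 0.039]
tool_rot: [2.221, 2.221, 0.0]
force: [-1.3, 0.1, 0.8]
gripper_width: 0.997
grasp_force: 0.0
```

Emit:
send_rows(moves=[0, 0, 0, 0, 30, 0, 0, 0, 0, 30, 0, 0, 0, 0, 30, 0, 0, 0, 0, 30, 0, 0, 0, 0, 30], newtons=25)

```text
clock: 4.45
tool_pos: [0.448, -0.267, 0.0387]
tool_rot: [-2.221, -2.221, -0.0]
force: [0.6, 0.8, 0.7]
gripper_width: 0.615
grasp_force: 0.0
```

Emit:
send_rows(moves=[0, 0, 0, 0, 30, 0, 0, 0, 0, 30, 0, 0, 0, 0, 30, 0, 0, 0, 0, 30, 0, 0, 0, 0, 30])

```text
clock: 4.95
tool_pos: [0.4479, -0.267, 0.0387]
tool_rot: [-2.221, -2.221, 0.0]
force: [0.1, 0.7, -0.0]
gripper_width: 0.43
grasp_force: 25.0
```

Emit:
send_rows(moves=[0, 0, 4, 0, 30, 0, 0, 10, 0, 30, 0, 0, 22, 0, 30, 0, 0, 30, 0, 30, 0, 0, 24, 0, 30])

```text
clock: 5.45
tool_pos: [0.448, -0.2671, 0.1307]
tool_rot: [2.221, 2.221, 0.0]
force: [1.2, -0.2, -2.5]
gripper_width: 0.431
grasp_force: 25.0
```

Emit:
send_rows(moves=[0, 8, 2, 0, 30, 0, 18, 0, 0, 30, 0, 28, 0, 0, 30, 0, 34, 0, 0, 30, 0, 34, 0, 0, 30])

```text
clock: 5.95
tool_pos: [0.4472, -0.1434, 0.1302]
tool_rot: [-2.222, -2.22, 0.001]
force: [-0.3, 1.2, -3.3]
gripper_width: 0.431
grasp_force: 25.0
```

Emit:
send_rows(moves=[0, 34, 0, 0, 30, 0, 34, 0, 0, 30, 0, 34, 0, 0, 30, 0, 34, 0, 0, 30, 0, 34, 0, 0, 30])

```text
clock: 6.45
tool_pos: [0.4471, 0.0267, 0.1303]
tool_rot: [-2.221, -2.221, 0.001]
force: [0.8, -0.9, -2.7]
gripper_width: 0.433
grasp_force: 25.0
```

Emit:
send_rows(moves=[0, 34, 0, 0, 30, 0, 34, 0, 0, 30, 0, 34, 0, 0, 30, 0, 34, 0, 0, 30, 0, 28, 0, 0, 30])

```text
clock: 6.95
tool_pos: [0.4469, 0.1912, 0.1303]
tool_rot: [-2.219, -2.223, 0.001]
force: [-0.0, -0.4, -2.8]
gripper_width: 0.429
grasp_force: 25.0
```

Emit:
send_rows(moves=[-1, 22, 0, 0, 30, -1, 14, 0, 0, 30, 0, 10, 0, 0, 30, 0, 2, 0, 0, 30, 0, 0, 0, 0, 30])

```text
clock: 7.45
tool_pos: [0.446, 0.2363, 0.1306]
tool_rot: [2.222, 2.221, -0.001]
force: [0.3, -0.9, -2.6]
gripper_width: 0.433
grasp_force: 25.0
```

Emit:
send_rows(moves=[0, 10, 0, 0, 30, 0, 14, 0, 0, 30, 0, 8, 0, 0, 30, 0, 3, 0, 0, 30, 0, 0, 0, 0, 30])

```text
clock: 7.95
tool_pos: [0.4459, 0.2727, 0.1306]
tool_rot: [-2.22, -2.223, 0.0]
force: [-0.1, -0.4, -3.3]
gripper_width: 0.432
grasp_force: 25.0
```

```bash
cat > c.py <<'E'
import sys
from h import *
from scipy.optimize import least_squares
# python3 c.py plate colour px-xy ; obj xy zbase
LO=dict(red=(0,12),yellow=(18,33),blue=(100,130),green=(45,85))
def circ(b,xy,r): return least_squares(lambda c:np.hypot(b[:,0]-c[0],b[:,1]-c[1])-r,xy,loss='soft_l1',f_scale=.002).x
C={n:cam(n) for n in('scene','side')}
def plate(n,xy):
    for k,p in C.items():
        W=cloud(p);h=cv2.cvtColor(p['color'],cv2.COLOR_RGB2HSV)
        near=(np.hypot(W[...,0]-xy[0],W[...,1]-xy[1])<.075)&(W[...,2]>.005)&(W[...,2]<.02)
        m=near&((h[...,2]>130)&(h[...,1]<70) if n=='white' else (h[...,1]>150))
        Q=W[m]
        if len(Q)>50: c,s,a=cv2.minAreaRect(Q[:,:2].astype(np.float32)*1000); print(k,n,'plate',np.round(c,1),np.round(s,1),len(Q))
def obj(xy,zb):
    for k,p in C.items():
        W=cloud(p); b=W[(np.hypot(W[...,0]-xy[0],W[...,1]-xy[1])<.03)&(W[...,2]>zb+.006)&(W[...,2]<zb+.03)]
        T=W[(np.hypot(W[...,0]-xy[0],W[...,1]-xy[1])<.03)&(W[...,2]>zb+.05)&(W[...,2]<zb+.08)]
        print(k,'obj',len(b),np.round(circ(b,xy,.02)*1000,1) if len(b)>20 else '', 'ztop',np.round(T[:,2].max()*1000,1) if len(T) else '')
a=sys.argv
plate(a[1],(float(a[2]),float(a[3])))
obj((float(a[4]),float(a[5])),float(a[6]))
E
python3 c.py green .4455 .2715 .446 .2715 .102
python3 -c "
from h import *
print(status.state()['tool_pos']);p=cam('wrist');save(p,'w2.png')"
```

```text
side green plate [444.2 273.1] [81.8 84.4] 958
scene obj 134 [445.6 271.1] ztop 180.6
side obj 207 [446.1 272.6] ztop 181.2
[0.44594612 0.27162701 0.1306304 ]
```

View pics/w2.png

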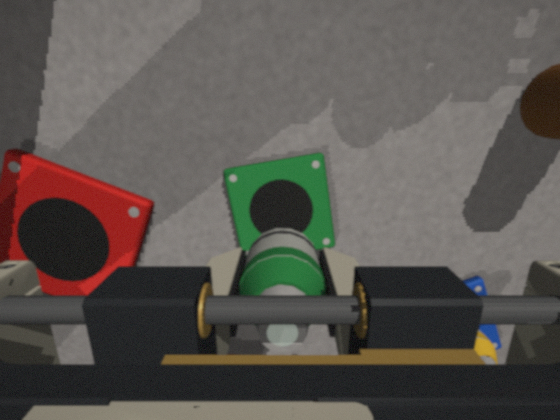

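The wrist view shows green gripped upright (283,280), over the green rest (281,207). Now I lower it.

Emit:
send_rows(moves=[0, 0, -12, 0, 30, 0, 0, -25, 0, 30, 0, 0, -25, 0, 30, 0, 0, -18, 0, 30, 0, 0, -6, 0, 30])

```text
clock: 8.6
tool_pos: [0.4448, 0.2707, 0.0424]
tool_rot: [-2.222, -2.221, 0.006]
force: [-0.1, -0.3, -2.5]
gripper_width: 0.429
grasp_force: 25.0
```

Emit:
send_rows(moves=[0, 0, -3, 0, 30, 0, 0, -1, 0, 30, 0, 0, -1, 0, 30, 0, 0, -1, 0, 30, 0, 0, 0, 0, 30])

```text
clock: 9.1
tool_pos: [0.4462, 0.2721, 0.0392]
tool_rot: [2.221, 2.221, 0.001]
force: [0.5, -0.6, -2.3]
gripper_width: 0.429
grasp_force: 25.0
```

Emit:
send_rows(moves=[0, 0, -0.5, 0, 30, 0, 0, -0.5, 0, 30, 0, 0, 0, 0, 30, 0, 0, 0, 0, 30, 0, 0, 0, 0, 30])

```text
clock: 9.6
tool_pos: [0.4463, 0.2722, 0.0387]
tool_rot: [2.221, 2.221, 0.002]
force: [-3.0, -2.1, 8.4]
gripper_width: 0.432
grasp_force: 25.0
```

Contact. I'll release gently, then rise.

Emit:
send_rows(moves=[0, 0, 0, 0, 44, 0, 0, 0, 0, 60, 0, 0, 0, 0, 80, 0, 0, 0, 0, 91.8, 0, 0, 0, 0, 91.8])

```text
clock: 10.1
tool_pos: [0.446, 0.272, 0.0377]
tool_rot: [2.222, 2.221, -0.0]
force: [0.1, -0.8, 0.3]
gripper_width: 0.776
grasp_force: 0.0
```

Emit:
send_rows(moves=[0, 0, 0, 0, 91.8, 0, 0, 10, 0, 91.8, 0, 0, 30, 0, 91.8, 0, 0, 40, 0, 91.8, 0, 0, 30, 0, 91.8])

```text
clock: 10.6
tool_pos: [0.4462, 0.2721, 0.1504]
tool_rot: [2.221, 2.221, 0.002]
force: [1.0, 0.5, 0.5]
gripper_width: 1.0
grasp_force: 0.0
```

```bash
python3 -c "
from h import *
print(status.state()['tool_pos'])"; python3 c.py green .4455 .2715 .446 .2715 .010
```

```text
[0.44624211 0.2721426  0.15038188]
side green plate [444.3 273.9] [82.1 83.1] 875
scene obj 118 [446.1 271.6] ztop 74.3
side obj 125 [445.9 272.1] ztop 76.5
```

Emit:
send_rows(moves=[1, -30, 0, 0, 91.8, 1, -40, 0, 0, 91.8, 1, -40, 0, 0, 91.8, 1, -40, 0, 0, 91.8, 1, -40, 0, 0, 91.8])

```text
clock: 11.2
tool_pos: [0.4506, 0.0804, 0.1478]
tool_rot: [2.221, 2.222, -0.0]
force: [1.8, -1.0, 0.0]
gripper_width: 1.0
grasp_force: 0.0
```

Emit:
send_rows(moves=[1, -40, 0, 0, 91.8, 0, -30, 0, 0, 91.8, 0, -19.6, 0, 0, 91.8, 0, 0, 0, 0, 91.8, 0, 0, 0, 0, 91.8])

```text
clock: 11.7
tool_pos: [0.4519, -0.0076, 0.1477]
tool_rot: [-2.222, -2.22, -0.0]
force: [0.3, 0.4, 0.4]
gripper_width: 0.998
grasp_force: 0.0
```

```bash
python3 -c "
from h import *
print(status.state()['tool_pos']);p=cam('wrist');save(p,'w3.png')"
```

```text
[ 0.4518505  -0.0075785   0.14774596]
```

View pics/w3.png

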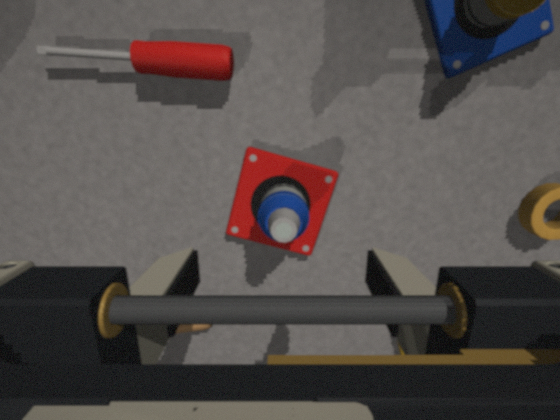

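Blue stands at (284,212) on the small red plate, centred between the fingers. I'm descending and gripping.

Emit:
send_rows(moves=[0, 0, -15, 0, 91.8, 0, 0, -30, 0, 91.8, 0, 0, -30, 0, 91.8, 0, 0, -24, 0, 91.8, 0, 0, -10, 0, 91.8])

```text
clock: 12.25
tool_pos: [0.4509, -0.0063, 0.0369]
tool_rot: [-2.217, -2.222, 0.003]
force: [0.5, 0.5, -0.4]
gripper_width: 1.001
grasp_force: 0.0
```

Emit:
send_rows(moves=[0, 0, 0, 0, 91.8, 0, 0, 0, 0, 30, 0, 0, 0, 0, 30, 0, 0, 0, 0, 30, 0, 0, 0, 0, 30])

```text
clock: 12.75
tool_pos: [0.4525, -0.0076, 0.0394]
tool_rot: [2.221, 2.221, 0.002]
force: [0.7, -0.2, -0.5]
gripper_width: 0.698
grasp_force: 0.0
```

Emit:
send_rows(moves=[0, 0, 0, 0, 30, 0, 0, 0, 0, 30, 0, 0, 0, 0, 30, 0, 0, 0, 0, 30, 0, 0, 0, 0, 30])

```text
clock: 13.25
tool_pos: [0.4521, -0.0076, 0.0388]
tool_rot: [2.221, 2.221, 0.0]
force: [-0.8, -0.4, 2.1]
gripper_width: 0.431
grasp_force: 25.0
```

Emit:
send_rows(moves=[0, 0, 4, 0, 30, 0, 0, 10, 0, 30, 0, 0, 18, 0, 30, 0, 0, 20, 0, 30, 0, -10, 8, 0, 30])

```text
clock: 13.75
tool_pos: [0.4529, -0.0168, 0.1007]
tool_rot: [2.218, 2.223, 0.004]
force: [0.2, -0.8, -1.4]
gripper_width: 0.431
grasp_force: 25.0
```

Emit:
send_rows(moves=[0, -20, 0, 0, 30, -1, -30, 0, 0, 30, -1, -36, 0, 0, 30, -1, -36, 0, 0, 30, 0, -36, 0, 0, 30])

```text
clock: 14.25
tool_pos: [0.4482, -0.1777, 0.0988]
tool_rot: [-2.222, -2.221, 0.0]
force: [1.2, -0.0, -1.5]
gripper_width: 0.434
grasp_force: 25.0
```

Emit:
send_rows(moves=[0, -36, 0, 0, 30, 0, -28, 0, 0, 30, 0, -16, 0, 0, 30, 0, -8, 0, 0, 30, 0, -2, 0, 0, 30])

```text
clock: 14.75
tool_pos: [0.4484, -0.2666, 0.0986]
tool_rot: [-2.223, -2.22, 0.001]
force: [-0.8, 0.8, -1.9]
gripper_width: 0.429
grasp_force: 25.0
```

Emit:
send_rows(moves=[0, 0, -10, 0, 30, 0, 0, -20, 0, 30, 0, 0, -16, 0, 30, 0, 0, -6, 0, 30, 0, 0, 0, 0, 30])

```text
clock: 15.25
tool_pos: [0.4485, -0.2643, 0.0457]
tool_rot: [-2.218, -2.221, 0.001]
force: [0.3, -0.2, -2.1]
gripper_width: 0.428
grasp_force: 25.0
```

Emit:
send_rows(moves=[0, 0, -4, 0, 30, 0, 0, -2, 0, 30, 0, 0, -1, 0, 30, 0, 0, 0, 0, 30, 0, 0, 0, 0, 30])

```text
clock: 15.75
tool_pos: [0.4491, -0.2657, 0.04]
tool_rot: [2.221, 2.221, 0.0]
force: [0.6, 0.8, -1.3]
gripper_width: 0.431
grasp_force: 25.0
```

Emit:
send_rows(moves=[0, 0, -0.5, 0, 30, 0, 0, 0, 0, 30, 0, 0, 0, 0, 30, 0, 0, 0, 0, 30, 0, 0, 0, 0, 30])

```text
clock: 16.25
tool_pos: [0.449, -0.2656, 0.0393]
tool_rot: [2.221, 2.221, 0.0]
force: [-0.2, -0.1, -1.9]
gripper_width: 0.429
grasp_force: 25.0
```

Emit:
send_rows(moves=[0, 0, -0.5, 0, 30, 0, 0, -0.3, 0, 30, 0, 0, 0, 0, 30, 0, 0, 0, 0, 30, 0, 0, 0, 0, 30])

```text
clock: 16.75
tool_pos: [0.4491, -0.2656, 0.0388]
tool_rot: [2.221, 2.221, 0.0]
force: [-2.6, 0.6, 5.1]
gripper_width: 0.431
grasp_force: 25.0
```

Emit:
send_rows(moves=[0, 0, 0, 0, 44, 0, 0, 0, 0, 60, 0, 0, 0, 0, 80, 0, 0, 0, 0, 91.8, 0, 0, 0, 0, 91.8])

```text
clock: 17.25
tool_pos: [0.449, -0.2656, 0.0384]
tool_rot: [2.221, 2.221, 0.0]
force: [-0.1, -0.9, 0.2]
gripper_width: 0.777
grasp_force: 0.0
```

Emit:
send_rows(moves=[0, 0, 0, 0, 91.8, 0, 0, 10, 0, 91.8, 0, 0, 30, 0, 91.8, 0, 0, 40, 0, 91.8, 0, 0, 30, 0, 91.8])

```text
clock: 17.75
tool_pos: [0.4493, -0.2658, 0.1511]
tool_rot: [2.221, 2.22, 0.001]
force: [0.8, -1.0, 0.2]
gripper_width: 0.998
grasp_force: 0.0
```

Emit:
send_rows(moves=[20, 14, 0, 0, 91.8, 30, 21, 0, 0, 91.8, 30, 21, 0, 0, 91.8, 30, 21, 0, 0, 91.8, 30, 20, 0, 0, 91.8])

```text
clock: 18.25
tool_pos: [0.5901, -0.1676, 0.1494]
tool_rot: [2.221, 2.221, 0.001]
force: [-0.3, -0.3, 0.4]
gripper_width: 0.999
grasp_force: 0.0
```

Emit:
send_rows(moves=[17, 11, 0, 0, 91.8, 6, 4.5, 0, 0, 91.8, 0, 0, 0, 0, 91.8, 0, 0, 0, 0, 91.8, 0, 0, 0, 0, 91.8])

```text
clock: 18.75
tool_pos: [0.6108, -0.1546, 0.1487]
tool_rot: [2.224, 2.219, -0.001]
force: [0.2, 0.1, 0.6]
gripper_width: 1.0
grasp_force: 0.0
```

```bash
python3 -c "
from h import *
print(status.state()['tool_pos']);p=cam('wrist');save(p,'w4.png')"; python3 c.py white .449 -.266 .449 -.266 .010;python3 c.py yellow .615 -.151 .612 -.153 .010
```

```text
[ 0.61079279 -0.15464803  0.14867582]
scene white plate [ 450.3 -266.9] [85.8 85.2] 574
side white plate [ 450.2 -264. ] [103.8  88.9] 315
scene obj 171 [ 448.6 -266. ] ztop 75.1
side obj 89 [ 448.8 -265.2] ztop 77.1
scene yellow plate [ 616.5 -153.1] [82.7 83.1] 158
side yellow plate [ 614.1 -148.7] [81.9 83.5] 380
scene obj 177 [ 612.1 -153. ] ztop 73.8
side obj 100 [ 612.3 -152.8] ztop 75.1
```

View pics/w4.png

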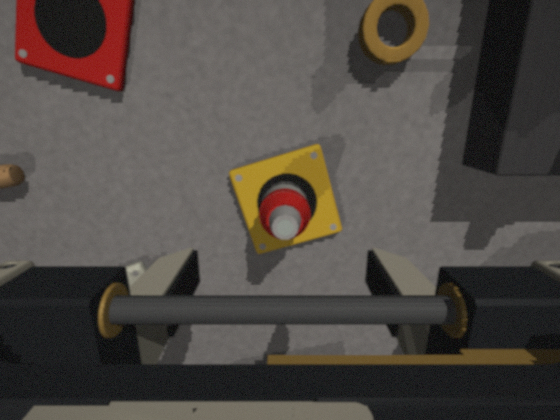

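Red is at (285,210) on the yellow rest, between the fingers. The parked blue is centred on the white pad.

Emit:
send_rows(moves=[1, 1, -15, 0, 91.8, 0, 0, -30, 0, 91.8, 0, 0, -30, 0, 91.8, 0, 0, -24, 0, 91.8, 0, 0, -10, 0, 91.8])

```text
clock: 19.5
tool_pos: [0.6111, -0.1516, 0.036]
tool_rot: [-2.219, -2.219, 0.004]
force: [1.3, 0.1, -0.1]
gripper_width: 1.0
grasp_force: 0.0
```

Emit:
send_rows(moves=[0, 0, 0, 0, 91.8, 0, 0, 0, 0, 70, 0, 0, 0, 0, 30, 0, 0, 0, 0, 30, 0, 0, 0, 0, 30])

```text
clock: 20.0
tool_pos: [0.6135, -0.1522, 0.0404]
tool_rot: [2.221, 2.22, 0.001]
force: [0.5, 0.3, -0.8]
gripper_width: 0.704
grasp_force: 0.0
```

Emit:
send_rows(moves=[0, 0, 0, 0, 30, 0, 0, 0, 0, 30, 0, 0, 0, 0, 30, 0, 0, 0, 0, 30, 0, 0, 0, 0, 30])

```text
clock: 20.5
tool_pos: [0.613, -0.1521, 0.0395]
tool_rot: [2.222, 2.221, 0.0]
force: [-0.6, -0.9, 1.1]
gripper_width: 0.429
grasp_force: 25.0
```

Emit:
send_rows(moves=[0, 0, 4, 0, 30, 0, 0, 10, 0, 30, 0, 0, 18, 0, 30, 0, 0, 20, 0, 30, -8, 8, 8, 0, 30])

```text
clock: 21.0
tool_pos: [0.6066, -0.1454, 0.1019]
tool_rot: [2.221, 2.217, 0.003]
force: [0.4, 0.0, -2.1]
gripper_width: 0.425
grasp_force: 25.0
```

Emit:
send_rows(moves=[-18, 16, 0, 0, 30, -26, 23, 0, 0, 30, -28, 25, 0, 0, 30, -28, 25, 0, 0, 30, -24, 22, 0, 0, 30])

```text
clock: 21.5
tool_pos: [0.4785, -0.0315, 0.0994]
tool_rot: [-2.22, -2.222, 0.0]
force: [0.8, 0.5, -1.2]
gripper_width: 0.433
grasp_force: 25.0
```

Emit:
send_rows(moves=[-16, 15, 0, 0, 30, -9, 8, 0, 0, 30, -4, 3.5, 0, 0, 30, 0, 0, 0, 0, 30, 0, 0, 0, 0, 30])

```text
clock: 22.0
tool_pos: [0.4529, -0.0073, 0.0996]
tool_rot: [2.222, 2.22, 0.001]
force: [0.1, -0.1, -1.5]
gripper_width: 0.426
grasp_force: 25.0
```

```bash
python3 -c "
from h import *
print(status.state()['tool_pos'])"; python3 c.py red .452 -.007 .452 -.007 .070
```

```text
[ 0.45292211 -0.00727536  0.09959029]
scene red plate [453.7  -9.1] [82.  86.1] 463
side red plate [449.4  -5.1] [85.9 83.3] 616
scene obj 116 [452.2  -9.2] ztop 150.0
side obj 163 [452.8  -7.5] ztop 147.4
```

Emit:
send_rows(moves=[-1, 0, -10, 0, 30, 0, 0, -20, 0, 30, 0, 0, -16, 0, 30, 0, 0, -6, 0, 30, 0, 0, 0, 0, 30])

```text
clock: 22.6
tool_pos: [0.4504, -0.0069, 0.0464]
tool_rot: [-2.221, -2.22, 0.003]
force: [0.5, -0.1, -1.6]
gripper_width: 0.43
grasp_force: 25.0
```

Emit:
send_rows(moves=[0, 0, -4, 0, 30, 0, 0, -2, 0, 30, 0, 0, -0.5, 0, 30, 0, 0, 0, 0, 30, 0, 0, 0, 0, 30])

```text
clock: 23.1
tool_pos: [0.4512, -0.0066, 0.0412]
tool_rot: [2.221, 2.221, 0.001]
force: [0.6, -0.9, -0.9]
gripper_width: 0.434
grasp_force: 25.0
```

Emit:
send_rows(moves=[0, 0, -0.8, 0, 30, 0, 0, -0.5, 0, 30, 0, 0, 0, 0, 30, 0, 0, 0, 0, 30, 0, 0, 0, 0, 30])

```text
clock: 23.6
tool_pos: [0.451, -0.0066, 0.0397]
tool_rot: [2.221, 2.221, 0.0]
force: [0.8, -0.3, -2.2]
gripper_width: 0.428
grasp_force: 25.0
```

Emit:
send_rows(moves=[0, 0, -0.5, 0, 30, 0, 0, -0.3, 0, 30, 0, 0, 0, 0, 30, 0, 0, 0, 0, 30, 0, 0, 0, 0, 30])

```text
clock: 24.1
tool_pos: [0.4511, -0.0066, 0.0394]
tool_rot: [2.222, 2.221, 0.0]
force: [-2.4, 0.2, 8.8]
gripper_width: 0.434
grasp_force: 25.0
```

Emit:
send_rows(moves=[0, 0, 0, 0, 44, 0, 0, 0, 0, 60, 0, 0, 0, 0, 80, 0, 0, 0, 0, 91.8, 0, 0, 0, 0, 91.8])

```text
clock: 24.6
tool_pos: [0.451, -0.0066, 0.0388]
tool_rot: [2.222, 2.221, -0.0]
force: [-0.4, 0.6, 0.8]
gripper_width: 0.78
grasp_force: 0.0
```

Emit:
send_rows(moves=[0, 0, 0, 0, 91.8, 0, 0, 10, 0, 91.8, 0, 0, 30, 0, 91.8, 0, 0, 40, 0, 91.8, 0, 0, 30, 0, 91.8])

```text
clock: 25.1
tool_pos: [0.4511, -0.0067, 0.1514]
tool_rot: [2.221, 2.221, 0.001]
force: [0.3, 0.0, 0.9]
gripper_width: 1.0
grasp_force: 0.0
```

Emit:
send_rows(moves=[20, 20, 0, 0, 91.8, 30, 30, 0, 0, 91.8, 30, 30, 0, 0, 91.8, 30, 30, 0, 0, 91.8, 25, 26, 0, 0, 91.8])

```text
clock: 25.6
tool_pos: [0.5873, 0.1312, 0.1497]
tool_rot: [2.221, 2.222, 0.002]
force: [0.5, -1.1, 0.8]
gripper_width: 1.001
grasp_force: 0.0
```

Emit:
send_rows(moves=[15, 17, 0, 0, 91.8, 5, 7, 0, 0, 91.8, 0, 0, 0, 0, 91.8, 0, 0, 0, 0, 91.8, 0, 0, 0, 0, 91.8])

```text
clock: 26.1
tool_pos: [0.6053, 0.1518, 0.1491]
tool_rot: [2.223, 2.219, -0.001]
force: [-1.0, 0.3, -0.4]
gripper_width: 1.001
grasp_force: 0.0
```

```bash
python3 -c "
from h import *
print(status.state()['tool_pos']);p=cam('wrist');save(p,'w5.png')"; python3 c.py red .452 -.007 .452 -.007 .010;python3 c.py blue .607 .153 .606 .153 .010
```

```text
[0.6053176  0.15175724 0.14907676]
scene red plate [451.2  -8.7] [82.1 84.1] 315
side red plate [449.5  -5.2] [88.1 83.5] 528
scene obj 146 [450.5  -7.8] ztop 73.9
side obj 111 [450.8  -7.2] ztop 75.9
scene blue plate [608.1 152.3] [80.6 79.3] 159
side blue plate [605.5 154.3] [82.3 85.9] 657
scene obj 153 [605.8 152.9] ztop 73.8
side obj 118 [606.4 153.5] ztop 76.6
```

View pics/w5.png

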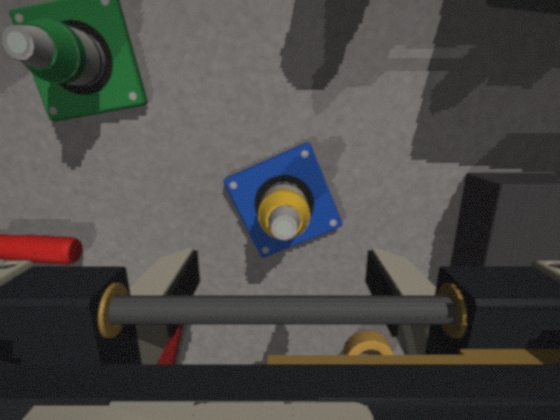

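Yellow is at (284,213), centred on the blue plate and between the fingers. Red is well placed, within about 1 mm.

Emit:
send_rows(moves=[0, 0.5, -15, 0, 91.8, 0, 0, -30, 0, 91.8, 0, 0, -30, 0, 91.8, 0, 0, -24, 0, 91.8, 0, 0, -10, 0, 91.8])

```text
clock: 26.85
tool_pos: [0.6046, 0.1533, 0.0376]
tool_rot: [-2.221, -2.22, 0.005]
force: [0.4, -0.3, 0.2]
gripper_width: 1.005
grasp_force: 0.0
```

Emit:
send_rows(moves=[0, 0, 0, 0, 91.8, 0, 0, 0, 0, 70, 0, 0, 0, 0, 30, 0, 0, 0, 0, 30, 0, 0, 0, 0, 30])

```text
clock: 27.35
tool_pos: [0.6065, 0.154, 0.0407]
tool_rot: [2.221, 2.221, 0.002]
force: [0.3, -0.2, 0.2]
gripper_width: 0.699
grasp_force: 0.0
```

Emit:
send_rows(moves=[0, 0, 0, 0, 30, 0, 0, 0, 0, 30, 0, 0, 0, 0, 30, 0, 0, 0, 0, 30, 0, 0, 0, 0, 30])

```text
clock: 27.85
tool_pos: [0.6061, 0.1539, 0.0399]
tool_rot: [2.222, 2.221, 0.0]
force: [-0.3, -0.3, 1.0]
gripper_width: 0.431
grasp_force: 25.0
```

Emit:
send_rows(moves=[0, 0, 4, 0, 30, 0, 0, 10, 0, 30, 0, 0, 20, 0, 30, 0, 0, 22, 0, 30, 0, -10, 8, 0, 30])

```text
clock: 28.35
tool_pos: [0.607, 0.1458, 0.1065]
tool_rot: [2.218, 2.223, 0.006]
force: [0.7, 0.2, -2.2]
gripper_width: 0.427
grasp_force: 25.0
```

Emit:
send_rows(moves=[1, -20, 0, 0, 30, 1, -30, 0, 0, 30, 1, -36, 0, 0, 30, 1, -36, 0, 0, 30, 1, -36, 0, 0, 30])

```text
clock: 28.85
tool_pos: [0.6104, -0.0165, 0.1037]
tool_rot: [2.222, 2.221, -0.001]
force: [0.1, 0.0, -2.0]
gripper_width: 0.427
grasp_force: 25.0
```

Emit:
send_rows(moves=[1, -36, 0, 0, 30, 1, -36, 0, 0, 30, 1, -30, 0, 0, 30, 1, -20, 0, 0, 30, 0, -10, 0, 0, 30])

```text
clock: 29.35
tool_pos: [0.6141, -0.1499, 0.1037]
tool_rot: [2.225, 2.217, -0.002]
force: [1.1, 0.3, -1.8]
gripper_width: 0.429
grasp_force: 25.0
```

Emit:
send_rows(moves=[0, -4, 0, 0, 30, 0, 0, 0, 0, 30, 0, 0, 0, 0, 30, 0, 0, 0, 0, 30, 0, 0, 0, 0, 30])

```text
clock: 29.85
tool_pos: [0.6152, -0.149, 0.1038]
tool_rot: [-2.22, -2.223, -0.0]
force: [0.3, -0.2, -2.2]
gripper_width: 0.432
grasp_force: 25.0
```

```bash
python3 -c "
from h import *
print(status.state()['tool_pos'])"; python3 c.py yellow .615 -.151 .615 -.151 .074
```

```text
[ 0.61515038 -0.14898806  0.10383833]
scene yellow plate [ 616.7 -155. ] [84.2 82.3] 225
side yellow plate [ 614. -149.] [81.5 88.4] 431
scene obj 144 [ 615.1 -149.8] ztop 153.3
side obj 132 [ 615.4 -149. ] ztop 153.7
```

Emit:
send_rows(moves=[0, -1.8, -10, 0, 30, 0, 0, -20, 0, 30, 0, 0, -20, 0, 30, 0, 0, -7, 0, 30, 0, 0, 0, 0, 30])

```text
clock: 30.45
tool_pos: [0.614, -0.1518, 0.0454]
tool_rot: [-2.22, -2.22, 0.003]
force: [-0.6, -0.5, -1.4]
gripper_width: 0.434
grasp_force: 25.0
```

Emit:
send_rows(moves=[0, 0, -4, 0, 30, 0, 0, -1.5, 0, 30, 0, 0, -0.5, 0, 30, 0, 0, 0, 0, 30, 0, 0, 0, 0, 30])

```text
clock: 30.95
tool_pos: [0.6152, -0.1519, 0.0412]
tool_rot: [2.221, 2.221, 0.001]
force: [0.9, -0.2, -2.3]
gripper_width: 0.428
grasp_force: 25.0
```

Emit:
send_rows(moves=[0, 0, -0.5, 0, 30, 0, 0, 0, 0, 30, 0, 0, 0, 0, 30, 0, 0, 0, 0, 30, 0, 0, 0, 0, 30])

```text
clock: 31.45
tool_pos: [0.615, -0.1519, 0.0403]
tool_rot: [2.221, 2.221, 0.0]
force: [0.2, 1.2, -2.0]
gripper_width: 0.429
grasp_force: 25.0
```

Emit:
send_rows(moves=[0, 0, -0.5, 0, 30, 0, 0, -0.3, 0, 30, 0, 0, 0, 0, 30, 0, 0, 0, 0, 30, 0, 0, 0, 0, 30])

```text
clock: 31.95
tool_pos: [0.6151, -0.1519, 0.0399]
tool_rot: [2.221, 2.221, 0.0]
force: [-2.2, 1.0, 4.6]
gripper_width: 0.43
grasp_force: 25.0
```

Emit:
send_rows(moves=[0, 0, 0, 0, 44, 0, 0, 0, 0, 60, 0, 0, 0, 0, 80, 0, 0, 0, 0, 91.8, 0, 0, 0, 0, 91.8])

```text
clock: 32.45
tool_pos: [0.615, -0.1519, 0.0395]
tool_rot: [2.222, 2.221, -0.0]
force: [0.1, -0.5, -0.3]
gripper_width: 0.775
grasp_force: 0.0
```

Emit:
send_rows(moves=[0, 0, 0, 0, 91.8, 0, 0, 10, 0, 91.8, 0, 0, 30, 0, 91.8, 0, 0, 40, 0, 91.8, 0, 0, 30, 0, 91.8])

```text
clock: 32.95
tool_pos: [0.6155, -0.1521, 0.1524]
tool_rot: [2.221, 2.22, 0.002]
force: [0.3, 0.5, -0.6]
gripper_width: 1.003
grasp_force: 0.0
```

Emit:
send_rows(moves=[-20, -14, 0, 0, 91.8, -32, -21, 0, 0, 91.8, -32, -22, 0, 0, 91.8, -30, -21, 0, 0, 91.8, -28, -19, 0, 0, 91.8])

```text
clock: 33.45
tool_pos: [0.4716, -0.25, 0.1504]
tool_rot: [2.221, 2.22, 0.0]
force: [-0.2, -1.0, 0.5]
gripper_width: 1.001
grasp_force: 0.0
```

Emit:
send_rows(moves=[-17, -12, 0, 0, 91.8, -7, -5, 0, 0, 91.8, 0, 0, 0, 0, 91.8, 0, 0, 0, 0, 91.8, 0, 0, 0, 0, 91.8])

```text
clock: 33.95
tool_pos: [0.4504, -0.2649, 0.1496]
tool_rot: [2.219, 2.223, 0.001]
force: [0.6, -0.5, -0.1]
gripper_width: 1.0
grasp_force: 0.0
```

```bash
python3 -c "
from h import *
print(status.state()['tool_pos']);p=cam('wrist');save(p,'w6.png')"; python3 c.py white .449 -.266 .449 -.266 .010;python3 c.py yellow .615 -.151 .615 -.151 .010
```

```text
[ 0.4504133  -0.26487239  0.14964836]
scene white plate [ 450.6 -267.3] [86.2 85.3] 544
side white plate [ 450.9 -262.9] [113.1  84.7] 317
scene obj 170 [ 448.6 -266.1] ztop 74.1
side obj 94 [ 448.9 -265.4] ztop 75.3
scene yellow plate [ 616.8 -153.8] [82.1 82.4] 378
side yellow plate [ 614.7 -149.5] [82.5 83.7] 376
scene obj 183 [ 614.4 -152.7] ztop 74.2
side obj 94 [ 614.9 -152.1] ztop 76.9
```

View pics/w6.png

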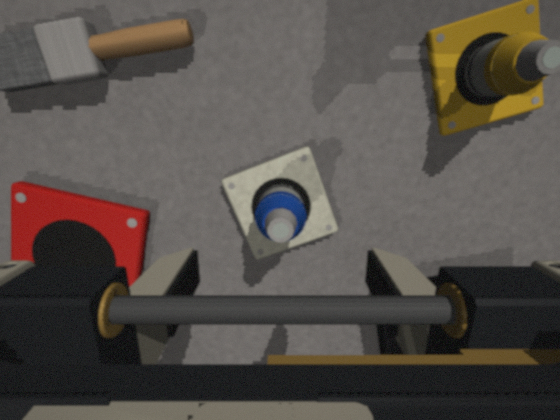

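Blue is at (281,214) on the white pad, between the fingers. Yellow is centred on its own rest.

Emit:
send_rows(moves=[-1, -0.5, -15, 0, 91.8, 0, 0, -30, 0, 91.8, 0, 0, -30, 0, 91.8, 0, 0, -25, 0, 91.8, 0, 0, -10, 0, 91.8])

```text
clock: 34.7
tool_pos: [0.447, -0.2657, 0.0375]
tool_rot: [-2.219, -2.22, 0.002]
force: [-0.0, -0.3, 0.2]
gripper_width: 0.999
grasp_force: 0.0
```

Emit:
send_rows(moves=[0, 0, 0, 0, 91.8, 0, 0, 0, 0, 70, 0, 0, 0, 0, 30, 0, 0, 0, 0, 30, 0, 0, 0, 0, 30])

```text
clock: 35.2
tool_pos: [0.4484, -0.2666, 0.0403]
tool_rot: [2.221, 2.22, 0.001]
force: [0.0, -0.0, 0.8]
gripper_width: 0.707
grasp_force: 0.0
```

Emit:
send_rows(moves=[0, 0, 0, 0, 30, 0, 0, 0, 0, 30, 0, 0, 0, 0, 30, 0, 0, 0, 0, 30, 0, 0, 0, 0, 30])

```text
clock: 35.7
tool_pos: [0.4481, -0.2664, 0.0396]
tool_rot: [2.221, 2.221, 0.0]
force: [0.2, 0.0, 1.4]
gripper_width: 0.432
grasp_force: 25.0
```

Emit:
send_rows(moves=[0, 0, 4, 0, 30, 0, 0, 10, 0, 30, 0, 0, 22, 0, 30, 0, 0, 30, 0, 30, 0, 0, 24, 0, 30])

```text
clock: 36.2
tool_pos: [0.448, -0.2665, 0.1315]
tool_rot: [2.221, 2.221, 0.0]
force: [-0.0, 0.5, -2.0]
gripper_width: 0.43
grasp_force: 25.0
```

Emit:
send_rows(moves=[3, 8, 0, 0, 30, 7, 18, 0, 0, 30, 11, 29, 0, 0, 30, 13, 34, 0, 0, 30, 13, 34, 0, 0, 30])

```text
clock: 36.7
tool_pos: [0.4949, -0.1419, 0.1292]
tool_rot: [-2.222, -2.22, 0.0]
force: [0.8, 0.1, -1.4]
gripper_width: 0.426
grasp_force: 25.0
```

Emit:
send_rows(moves=[13, 34, 0, 0, 30, 13, 34, 0, 0, 30, 13, 34, 0, 0, 30, 13, 34, 0, 0, 30, 13, 34, 0, 0, 30])

```text
clock: 37.2
tool_pos: [0.5598, 0.0285, 0.1291]
tool_rot: [-2.221, -2.221, 0.001]
force: [0.4, 0.1, -1.9]
gripper_width: 0.433
grasp_force: 25.0
```

Emit:
send_rows(moves=[13, 34, 0, 0, 30, 11, 30, 0, 0, 30, 10, 26, 0, 0, 30, 7, 18, 0, 0, 30, 4, 12, 0, 0, 30])

```text
clock: 37.7
tool_pos: [0.6049, 0.1483, 0.129]
tool_rot: [-2.219, -2.222, 0.001]
force: [-1.0, 1.2, -1.6]
gripper_width: 0.432
grasp_force: 25.0
```

Emit:
send_rows(moves=[2, 6, 0, 0, 30, 0, 0, 0, 0, 30, 0, 0, 0, 0, 30, 0, 0, 0, 0, 30, 0, 0, 0, 0, 30])

```text
clock: 38.2
tool_pos: [0.607, 0.1514, 0.1297]
tool_rot: [2.223, 2.22, -0.0]
force: [-0.3, 0.1, -1.8]
gripper_width: 0.432
grasp_force: 25.0
```

```bash
python3 -c "
from h import *
print(status.state()['tool_pos'])"; python3 c.py blue .607 .153 .607 .153 .102
```

```text
[0.606986   0.15141807 0.12966734]
scene blue plate [607.3 154.4] [82.4 79.5] 308
side blue plate [605.7 154. ] [82.6 84.6] 760
scene obj 172 [606.1 150.6] ztop 182.0
side obj 182 [607.5 153.6] ztop 181.1
```

Emit:
send_rows(moves=[0, 1, -12, 0, 30, 0, 0, -25, 0, 30, 0, 0, -25, 0, 30, 0, 0, -16, 0, 30, 0, 0, -5, 0, 30])

```text
clock: 38.8
tool_pos: [0.6054, 0.1531, 0.0438]
tool_rot: [-2.22, -2.22, 0.005]
force: [-0.6, -1.0, -1.6]
gripper_width: 0.432
grasp_force: 25.0
```

Emit:
send_rows(moves=[0, 0, -3, 0, 30, 0, 0, -1.5, 0, 30, 0, 0, -0.5, 0, 30, 0, 0, 0, 0, 30, 0, 0, 0, 0, 30])

```text
clock: 39.3
tool_pos: [0.6074, 0.1537, 0.0421]
tool_rot: [2.221, 2.221, 0.001]
force: [0.7, 0.0, -1.6]
gripper_width: 0.435
grasp_force: 25.0
```

Emit:
send_rows(moves=[0, 0, -0.3, 0, 30, 0, 0, 0, 0, 30, 0, 0, 0, 0, 30, 0, 0, 0, 0, 30, 0, 0, 0, 0, 30])

```text
clock: 39.8
tool_pos: [0.607, 0.1535, 0.0412]
tool_rot: [2.222, 2.221, -0.0]
force: [-0.6, 0.3, -0.7]
gripper_width: 0.429
grasp_force: 25.0
```

Emit:
send_rows(moves=[0, 0, -1, 0, 30, 0, 0, -0.5, 0, 30, 0, 0, 0, 0, 30, 0, 0, 0, 0, 30, 0, 0, 0, 0, 30])

```text
clock: 40.3
tool_pos: [0.607, 0.1535, 0.0397]
tool_rot: [-2.222, -2.221, 0.0]
force: [-0.4, -1.1, -1.4]
gripper_width: 0.431
grasp_force: 25.0
```

Emit:
send_rows(moves=[0, 0, -0.3, 0, 30, 0, 0, 0, 0, 30, 0, 0, 0, 0, 30, 0, 0, 0, 0, 30, 0, 0, 0, 0, 30])

```text
clock: 40.8
tool_pos: [0.607, 0.1536, 0.0397]
tool_rot: [2.222, 2.221, 0.0]
force: [-2.2, -1.3, 4.8]
gripper_width: 0.428
grasp_force: 25.0
```

Emit:
send_rows(moves=[0, 0, 0, 0, 44, 0, 0, 0, 0, 60, 0, 0, 0, 0, 80, 0, 0, 0, 0, 91.8, 0, 0, 0, 0, 91.8])

```text
clock: 41.3
tool_pos: [0.607, 0.1536, 0.0394]
tool_rot: [-2.222, -2.221, 0.0]
force: [-0.4, 0.3, 0.3]
gripper_width: 0.78
grasp_force: 0.0
```

Emit:
send_rows(moves=[0, 0, 0, 0, 91.8, 0, 0, 10, 0, 91.8, 0, 0, 30, 0, 91.8, 0, 0, 40, 0, 91.8, 0, 0, 40, 0, 91.8])

```text
clock: 41.8
tool_pos: [0.6067, 0.1535, 0.1613]
tool_rot: [-2.221, -2.221, 0.001]
force: [0.5, 0.9, 0.6]
gripper_width: 1.0
grasp_force: 0.0
```

Emit:
send_rows(moves=[0, 0, 30, 0, 91.8, 0, 0, 30, 0, 91.8, 0, 0, 20, 0, 91.8, 0, 0, 0, 0, 91.8, 0, 0, 0, 0, 91.8])

```text
clock: 42.3
tool_pos: [0.607, 0.1536, 0.24]
tool_rot: [2.221, 2.221, 0.001]
force: [0.0, 0.0, -0.9]
gripper_width: 1.002
grasp_force: 0.0
```

```bash
for a in "blue .607 .153 .607 .153 .01" "red .452 -.007 .452 -.007 .01" "yellow .615 -.151 .615 -.151 .01" "green .4455 .2715 .446 .2715 .01"; do python3 c.py $a; done; python3 -c "
from h import *
p=cam('side');save(p,'end.png')"
```

```text
scene blue plate [608.  151.7] [81.2 79.8] 171
side blue plate [605.7 154.6] [82.8 84.7] 668
scene obj 158 [606.7 154.1] ztop 74.7
side obj 121 [606.8 154.6] ztop 75.9
scene red plate [453.4  -8.8] [82.3 82. ] 363
side red plate [449.3  -5.6] [84.9 83.4] 524
scene obj 145 [450.7  -7.7] ztop 74.7
side obj 112 [450.8  -7.1] ztop 76.7
scene yellow plate [ 615.9 -153.7] [84.8 82.7] 413
side yellow plate [ 613.8 -148.4] [81.8 87. ] 372
scene obj 180 [ 614.5 -152.9] ztop 74.5
side obj 98 [ 615.  -152.5] ztop 76.3
side green plate [444.1 274.1] [82.3 83.2] 902
scene obj 122 [446.2 271.7] ztop 73.3
side obj 120 [445.9 272.2] ztop 76.0
```

View pics/end.png

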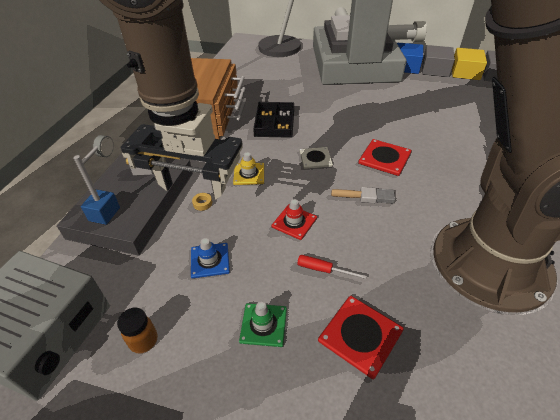

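The side view shows blue (208,255), red (294,215), yellow (248,170) and green (262,320), each upright and centred on its own colour. The pad at (316,157) is empty and the ring gauge (202,201) is still where it was.

```bash
python3 -c "
from rig import job
print(job.sign_off())"
```

```text
the job is handed in; nothing more can be done
None
```

The job is handed in: all four objectives stand upright on their own rests, within about 2 mm of centre by camera, with the white pad empty and the ring gauge untouched; the moves took about 42 s of the 120 s allowed.

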